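# Unbolt the polisher guard and hold its gate ajar

### The job

On the watchmaker's bench a clear guard stands round the polishing motor, and its gate is held by a worn barrel bolt that has sagged behind the bent lip of its keeper. Lift the bolt by its upright handle so that its nose clears the lip while you draw it out of the keeper, then swing the spring-closed gate out about 30 degrees towards the robot. Finish while still holding the gate still at that opening with the gripper (do not let go), and leave the jar, screwdriver and loupe beside the guard where they are.

Things in the scene. Friction and masses are not known exactly. Their poses are not given: they have to be found in the camera images.
- guard: Open-topped guard on the bench, fixed: aluminium posts and rails 160 mm high with clear plastic walls, 360 mm wide (its y) and 236 mm deep (its x), a grey polishing motor inside. Origin at the centre of its underside, z up; its -x side, towards the robot, is the front with the gate. The gate's hinge is at x -110, y +165 mm, the keeper at y -135 to -180 mm. The guard's place and yaw vary.
- gate_hinge (a point): Point on the gate's vertical hinge axis, at the gate's left end seen from the robot (guard frame x -110, y +165 mm), 130 mm above the bench. The gate is 16 mm thick, its upper edge 152 mm above the bench (the bolt's guide straps reach 155 mm), its free end 285 mm from the hinge.
- gate (a joint): Gate angle about the hinge, rad: 0 shut (start), growing as the free end swings out to the robot (clockwise seen from above), stop at 1.2. A spring shuts it when let go: about 0.5 N m at 0 and 0.8 N m at 0.5 rad.
- bolt_grip (a point): Centre of the bolt's upright steel handle: a vertical round grip 16 mm in diameter and 38 mm tall (19 mm above and below this point), on an 8 mm stem from the 10 mm bolt rod. With the bolt sagged it stands 186 mm above the bench, wholly above the gate and with free space all round. It is 26 mm in front of the hinge line of the gate and, with the bolt fully home, 225 mm along the gate from the hinge (225 mm minus joint bolt_slide). Moves with bolt and gate.
- bolt_slide (a joint): How far the bolt is drawn, m, along the gate towards the hinge (guard's +y while the gate is shut): 0 fully home in the keeper, 0.05 end of travel. Sagged, it stops at about 0.008 where the nose meets the lip; lifted, it runs freely (about 1.5 N friction); the nose is clear of the keeper from 0.027.
- bolt (a joint): How far the bolt with its handle is lifted straight up in its worn guides, m: 0 sagged (it drops back by its own weight, about 1.5 N), 0.02 top of the slots. The nose passes over the lip from about 0.011.
- bolt_nose (a point): Middle of the underside of the bolt's nose, a 10 x 10 mm block turned down 20 mm below the rod's centre at the end away from the hinge.
- keeper_lip (a point): Top middle of the keeper's bent lip, a 4 mm steel plate across the bolt's path on the hinge side of the nose, 114 mm above the bench, leaning over the nose. The keeper's front cheek is too high for the nose to be lifted over (148 mm above the bench), so the gate cannot swing before the bolt is drawn.
- jar: Bystander: closed glass jar, 52 mm across, 60 mm high, loose on the bench to the right of the guard. Origin at its underside.
- screwdriver: Bystander: screwdriver 150 mm long, lying on the bench to the left of the guard. Its x axis runs along it.
- loupe: Bystander: black eye loupe, 36 mm across, 34 mm high, loose on the bench to the right of the guard. Origin at its underside.

How it is judged:
By the outcome, as a careful person would: the job done as asked, in the order asked, and still so for the second after the job is handed in, while the arm keeps its last pose, push and grip.
It also fails if it takes over 35 s, if anything falls off the work surface, if the arm or the gripper's body presses on something with over 40 N, if the wrist force passes 120 N, or if a joint passes its speed limit or range.

### The arm

A 6-joint arm with a two-finger parallel gripper is mounted at the origin on the work surface. World frame = base frame: x ahead of the robot, y to its left, z up, the work surface at z = 0. Lengths are in m, angles in degrees, forces in N, time in s.
With the tool pointing down it reaches from about 0.4 to 0.825 m from the base axis. Payload 7 kg.
Tool frame: the origin (TCP) lies midway between the tips of the shut fingers; the grasp point (between the pads) lies 19 mm behind it; z points along the fingers, y is the direction in which the jaws open and shut (so a half turn about z gives the same grasp; the last joint's range is limited). The gripper opens to 88 mm and grips with 3 to 60 N. Pads are 19 mm wide; open, the fingers measure 130 mm over their backs; the gripper's body (78 mm by 193 mm) begins 47 mm behind the grasp point.
Start: joints at [-53.394, 20.546, 0.682, 0, -70.136, -16.507], TCP at [0.232, -0.634, 0.227] pointing down, gripper open.
Joint ranges: [-176.03, 176.03], [-82.01, 121.73], [-58.28, 71.71], [-173.87, 95.51], [-174.79, -0.11], [-173.66, 173.66]. Speed limits (degrees/s): [136.94, 136.94, 172.46, 180, 180, 180].

### API

Orientations are given as [roll, pitch, yaw] about the fixed x, y, z axes, in that order (R = Rz(yaw) Ry(pitch) Rx(roll)).
In Python, from plant import sensors, cams, job gives the robot as it stands.
- The arm moves only by the tool move_arm, never from a script. Its argument "commands" is a list of rows, each a list of 7 numbers: the finger opening in cm, from 0 to 8.76, then the shift along the tool's x, y, z in cm, then the turn, a rotation vector about the tool's x, y, z in rad. In form: [[hand, x, y, z, wx, wy, wz], ...]. A call has exactly 8 rows; each row is the pose to reach, as a shift and turn from the pose commanded when the call began, along the tool's axes at that moment; what a row does not reach only later rows make up. A row lasts 1/8 s, in which the tool goes at most 62.5 mm and 10.7 degrees, less where a joint would pass 70% of its speed; a pose out of reach is approached as far as the arm can. A call with a gripper value outside its range is refused whole. The fingers move at their own pace and stop on an object; the grip force is fixed at half the most. Time passes only in rows, so rows that repeat a pose let the fingers close, or fill a call up. It gives the time, the measured TCP pose, the force and the opening at its end, in the units of the state.
- sensors.get_obs(): the state, without advancing time (a new reading comes with each control period).
- cams.snapshot(name): name is "scene" or "top" or "wrist"; returns a dict with "frame" (384x512x3 uint8, red, green, blue), "camera_matrix" (3x3 intrinsics, pixels), "R" (3x3) and "t" (3): a world point X has camera coordinates R X + t. Camera axes: x right, y down, z forward; pixel columns grow to the right and rows downward; lengths in m; the calibration is good to about 2 mm. A picture is of the moment at which its call begins. There is no depth.
- job.close_job(): hands the job in, once; it reports no verdict.
The state is a dict: "clock": time; "joint_pos": joint angles; "qvel": joint speeds; "tau": joint torques, N m; "tool_pos": TCP position; "orientation": TCP orientation; "force": force on the tool from outside, world axes, zero at the start; "moment": the same for the moment, N m; "opening": finger opening in m.
Only numpy, scipy, OpenCV 4.12 (cv2) and the standard library are available. Lean on these libraries where they do the work, as an engineer would, in place of code of your own. Each camera call takes 0.05 s, during which the arm holds its last target.

## Working session

There is one attempt and no reset: what is moved stays moved. The work goes in short steps, Python scripts to look and compute and a tool call to move; the robot and the scene stay as the last step left them, time stands still between calls to the robot, and variables do not carry over. Pictures are saved under pics/ and viewed, and the job is handed in when it is done.

Besides the shell and the picture viewer there is one more tool, called after "Call:" as name([rows], argument=value, ...), one row to a line, values as JSON. move_arm: Moves the arm, as the interface text tells. Its arguments: {"type":"object","properties":{"commands":{"type":"array"}},"required":["commands"]}

```bash
mkdir -p pics; ls; python3 - <<'E'
from plant import sensors,cams
import cv2,numpy as np
o=sensors.get_obs()
for k,v in o.items(): print(k,np.round(v,4))
for n in("scene","top","wrist"):
    s=cams.snapshot(n); cv2.imwrite(f"pics/{n}0.png",s["frame"][:,:,::-1]); np.savez(f"pics/{n}0.npz",**s)
    print(n,np.round(s["camera_matrix"],1).tolist(),np.round(-s["R"].T@s["t"],3))
E
```

```text
pics
clock 0.0
joint_pos [-5.33949e+01  2.05916e+01  6.30000e-01 -2.05000e-02 -7.01359e+01
 -1.65080e+01]
qvel [-0.0469 -0.0102  0.0377  0.0619 -0.0581  0.1392]
tau [ 2.30000e-03 -5.82724e+01  2.93051e+01  6.99720e+00  6.90000e-03
 -1.00000e-04]
tool_pos [ 0.2317 -0.6334  0.2256]
orientation [ 1.799010e+02 -9.200000e-03 -1.599099e+02]
force [-0.3411  0.93    0.5677]
moment [ 0.0683 -0.0207  0.0013]
opening 0.0877
scene [[425.5, 0.0, 249.8], [0.0, 425.5, 191.0], [0.0, 0.0, 1.0]] [ 1.158 -0.35   0.946]
top [[463.0, 0.0, 258.5], [0.0, 463.0, 189.1], [0.0, 0.0, 1.0]] [0.431 0.006 1.263]
wrist [[298.5, 0.0, 254.0], [0.0, 298.5, 193.3], [0.0, 0.0, 1.0]] [ 0.161 -0.66   0.383]
```

View pics/scene0.png

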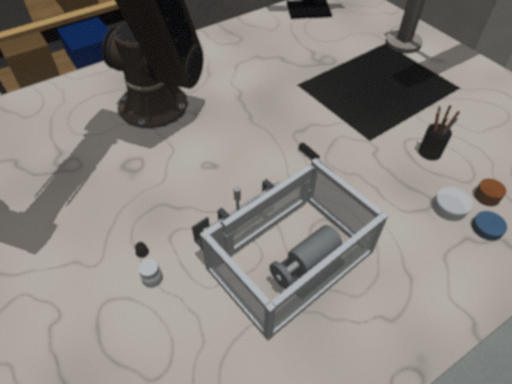

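View pics/top0.png

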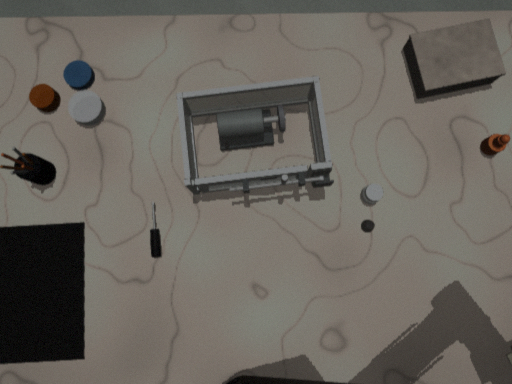

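View pics/wrist0.png

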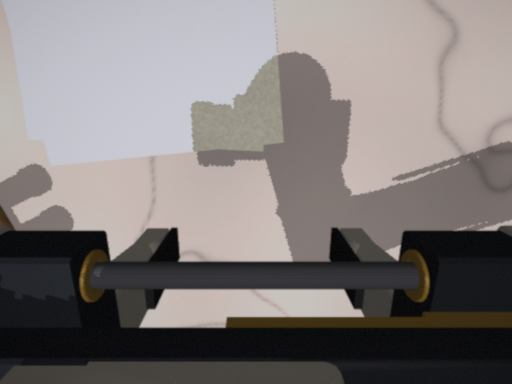

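The scene view shows the guard, with the handle near (237,195). In the top view the handle is near (285,180). The guard's front rail in the top view runs from about (188,187) to (328,168). I'll zoom in.

```bash
python3 - <<'E'
import cv2
a=cv2.imread("pics/scene0.png");b=cv2.imread("pics/top0.png")
cv2.imwrite("pics/s0c.png",cv2.resize(a[150:290,180:340],None,fx=5,fy=4.2,interpolation=cv2.INTER_CUBIC) if 0 else cv2.resize(a[160:280,185:325],None,fx=5,fy=5,interpolation=cv2.INTER_CUBIC))
cv2.imwrite("pics/t0c.png",cv2.resize(b[70:215,175:340],None,fx=4,fy=4,interpolation=cv2.INTER_CUBIC))
E
```

```text
(no output)
```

View pics/s0c.png

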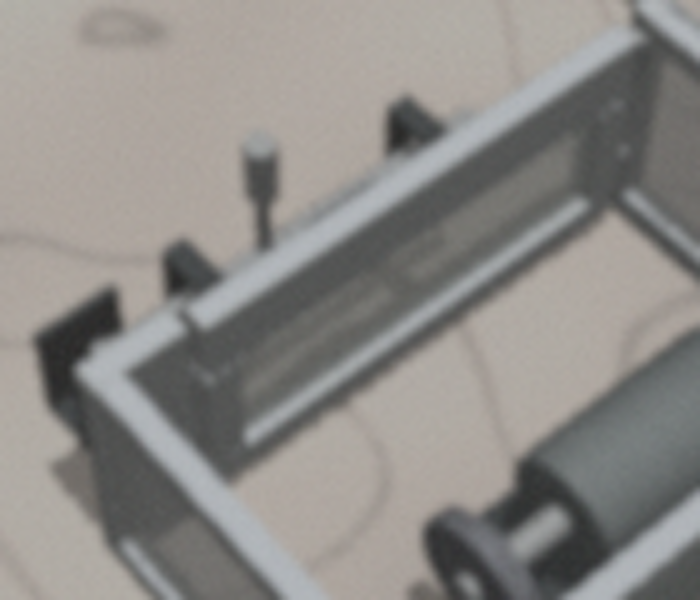

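View pics/t0c.png

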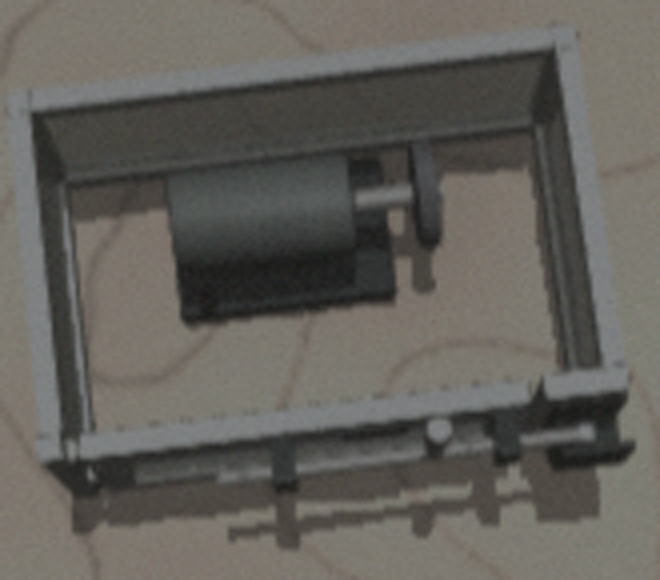

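```bash
cat > h.py <<'E'
import numpy as np
def ray(s,uv):
    d=s["R"].T@np.linalg.inv(s["camera_matrix"])@np.array([uv[0],uv[1],1.]); return -s["R"].T@s["t"],d
def onz(s,uv,z):
    c,d=ray(s,uv); return c+d*(z-c[2])/d[2]
def tri(*sr):
    A=np.zeros((3,3));b=np.zeros(3)
    for s,uv in sr:
        c,d=ray(s,uv); d=d/np.linalg.norm(d);P=np.eye(3)-np.outer(d,d);A+=P;b+=P@c
    return np.linalg.solve(A,b)
def proj(s,X):
    p=s["camera_matrix"]@(s["R"]@X+s["t"]); return p[:2]/p[2]
E
python3 - <<'E'
from h import *
T=dict(np.load("pics/top0.npz"));S=dict(np.load("pics/scene0.npz"))
t=lambda u,v:(175+u/4-.4,70+v/4-.4); c=lambda u,v:(185+u/5-.4,160+v/5-.4)
C=[onz(T,t(*p),.16) for p in((10,95),(577,28),(628,385),(38,455))]
C=np.array(C);print(C.round(4)); 
for i in range(4): print(np.linalg.norm(C[i]-C[i-1]))
# guard yaw: +y direction = from right to left
d=C[0]-C[1];e=C[3]-C[2];f=C[1]-C[2];g=C[0]-C[3]
print("yaw",[np.degrees(np.arctan2(-v[0],v[1])).round(2) for v in(d,e)],[np.degrees(np.arctan2(v[1],v[0])).round(2) for v in(f,g)])
ctr=C.mean(0);print("ctr",ctr)
h=tri((T,t(440,425)),(S,c(261,143)));print("handle top tri",h, onz(T,t(440,425),.205),onz(S,c(261,143),.205))
yaw=np.radians(np.mean([np.degrees(np.arctan2(-v[0],v[1])) for v in(d,e)]))
R=np.array([[np.cos(yaw),-np.sin(yaw)],[np.sin(yaw),np.cos(yaw)]])
print("grip pred",ctr[:2]+R@[-.136,-.06],"hinge",ctr[:2]+R@[-.11,.165])
for n,p in(("jar",(373,194)),("loupe",(367,226))): print(n,onz(T,p,.05))
E
```

```text
[[ 0.8444  0.2191  0.16  ]
 [ 0.884  -0.1351  0.16  ]
 [ 0.6563 -0.1598  0.16  ]
 [ 0.6166  0.1977  0.16  ]]
0.2287842150116475
0.35640098620926247
0.22904309837024506
0.35965672434734275
yaw [np.float64(6.38), np.float64(6.33)] [np.float64(6.18), np.float64(5.37)]
ctr [0.75029236 0.03045425 0.16      ]
handle top tri [ 0.6243329  -0.04319009  0.20627973] [ 0.62446676 -0.04344302  0.205     ] [ 0.62350212 -0.04246141  0.205     ]
grip pred [ 0.62176976 -0.04423137] hinge [0.62270389 0.18226395]
jar [ 0.60197628 -0.28298234  0.05      ]
loupe [ 0.51776063 -0.26356999  0.05      ]
```

Call:
move_arm([
  [8.76,-4,2.95,-0.2,0,0,-0.166],
  [8.76,-8,5.9,-0.4,0,0,-0.332],
  [8.76,-12,8.85,-0.6,0,0,-0.498],
  [8.76,-16,11.8,-0.8,0,0,-0.664],
  [8.76,-20,14.7,-1.0,0,0,-0.83],
  [8.76,-24,17.65,-1.2,0,0,-0.996],
  [8.76,-28,20.6,-1.4,0,0,-1.162],
  [8.76,-32,23.5,-1.4,0,0,-1.33],
])

```text
clock: 1.15
tool_pos: [0.4524, -0.3017, 0.2407]
orientation: [-180.0, -0.0, -83.4]
force: [0.5, -1.0, -0.5]
opening: 0.0875
```

Call:
move_arm([
  [8.76,-4,-3.3,0,0,0,0],
  [8.76,-8,-6.6,0,0,0,0],
  [8.76,-12,-9.9,0,0,0,0],
  [8.76,-16,-13.2,0,0,0,0],
  [8.76,-20,-16.5,0,0,0,0],
  [8.76,-22.5,-18.7,0,0,0,0],
  [8.76,-24,-19.9,0,0,0,0],
  [8.76,-24,-19.9,0,0,0,0],
])

```text
clock: 2.15
tool_pos: [0.6233, -0.0421, 0.24]
orientation: [179.9, -0.0, -83.6]
force: [-1.2, -1.1, 0.6]
opening: 0.0869
```

```bash
python3 - <<'E'
from plant import sensors,cams
import cv2,numpy as np
from h import *
o=sensors.get_obs(); print(o["tool_pos"],o["orientation"],o["joint_pos"])
for n in("scene","wrist"):
    s=cams.snapshot(n); f=s["frame"][:,:,::-1]; np.savez(f"pics/{n}1.npz",**s)
    if n=="scene": f=cv2.resize(f[100:280,150:360],None,fx=3,fy=3)
    cv2.imwrite(f"pics/{n}1.png",f)
    if n=="wrist": print(proj(s,np.array([.624,-.0432,.205])),proj(s,np.array([.624,-.0432,.167])))
E
```

```text
[ 0.62328456 -0.04211049  0.23995686] [ 1.79943101e+02 -1.06124300e-03 -8.36363368e+01] [ 1.40107126e+01  1.54306995e+01 -4.85022755e+00 -6.94809786e-03
 -6.97756070e+01 -7.64464474e+00]
[253.65461647 219.60261565] [253.68912754 202.44215401]
```

View pics/scene1.png

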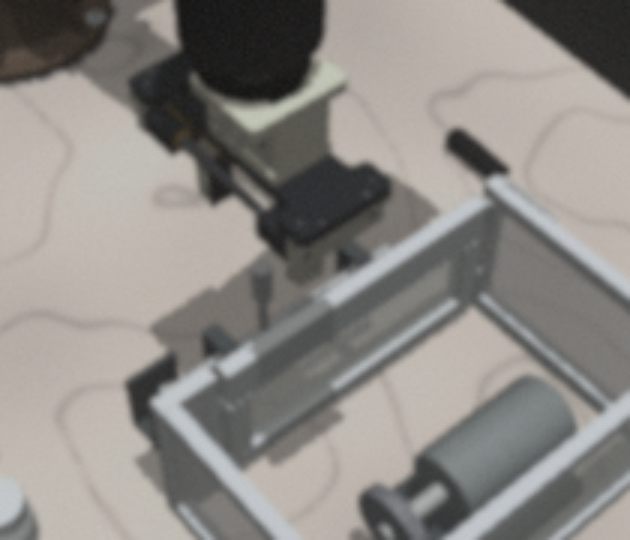

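View pics/wrist1.png

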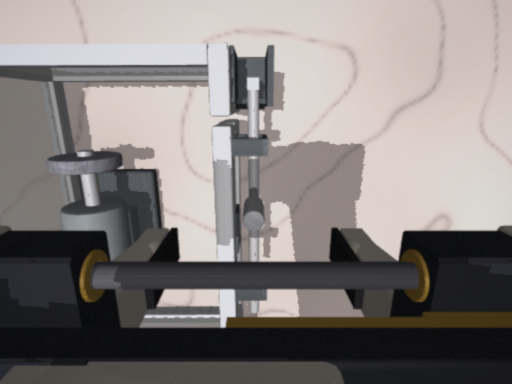

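The wrist view shows the handle top at about (254,218), where (254,220) was predicted. The rod and gate line up with the tool's x axis, so I'll descend.

Call:
move_arm([
  [8.76,0,0,1.5,0,0,0],
  [8.76,0.1,0,3.5,0,0,0],
  [8.76,0.1,0,5.5,0,0,0],
  [8.76,0.1,0,6.5,0,0,0],
  [8.76,0.1,0,7,0,0,0],
  [6,0.1,0,7,0,0,0],
  [4,0.1,0,7,0,0,0],
  [3,0.1,0,7,0,0,0],
])

```text
clock: 3.25
tool_pos: [0.6236, -0.0437, 0.1711]
orientation: [-179.9, 0.0, -83.7]
force: [0.1, -0.7, -0.3]
opening: 0.0632
```

Call:
move_arm([
  [1.8,0,0,0,0,0,0],
  [1.2,0,0,0,0,0,0],
  [1,0,0,0,0,0,0],
  [1,0,0,0,0,0,0],
  [1,0,0,0,0,0,0],
  [1,0,0,0,0,0,0],
  [1,0,0,0,0,0,0],
  [1,0,0,0,0,0,0],
])

```text
clock: 4.25
tool_pos: [0.6234, -0.0438, 0.1706]
orientation: [-180.0, 0.0, -83.7]
force: [1.9, -0.2, -1.2]
opening: 0.0153
```

```bash
python3 - <<'E'
from plant import sensors,cams
import cv2,numpy as np
o=sensors.get_obs(); print(o["tool_pos"],o["orientation"],o["force"],o["moment"],o["opening"])
for n in("scene","wrist"):
    s=cams.snapshot(n); f=s["frame"][:,:,::-1]
    if n=="scene": f=cv2.resize(f[100:280,150:360],None,fx=3,fy=3)
    cv2.imwrite(f"pics/{n}2.png",f)
E
```

```text
[ 0.62340912 -0.04378487  0.17058203] [-1.79982403e+02  1.36575386e-03 -8.36955251e+01] [ 1.87643414 -0.24522515 -1.23420198] [ 0.05460432 -0.44757711 -0.06200904] 0.01527820167604911
```

View pics/scene2.png

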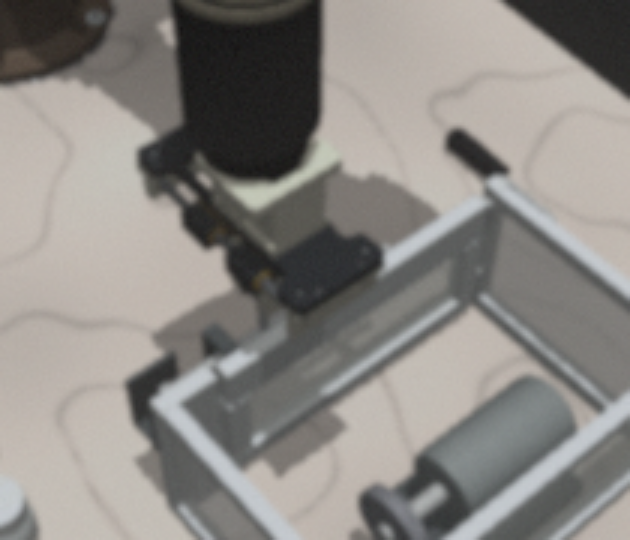

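View pics/wrist2.png

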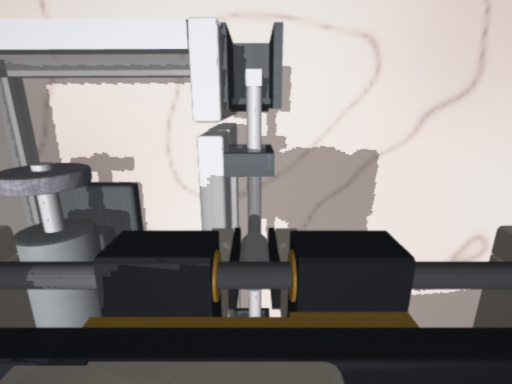

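The handle is between the pads, with the opening at 15.3 mm. Next I'll lift 15.5 mm.

Call:
move_arm([
  [1,0,0,-0.3,0,0,0],
  [1,0,0,-0.7,0,0,0],
  [1,0,0,-1.1,0,0,0],
  [1,0,0,-1.4,0,0,0],
  [1,0,0,-1.6,0,0,0],
  [1,0,0,-1.6,0,0,0],
  [1,0,0,-1.6,0,0,0],
  [1,0,0,-1.6,0,0,0],
])

```text
clock: 5.35
tool_pos: [0.6233, -0.0438, 0.1865]
orientation: [-180.0, -0.0, -83.7]
force: [2.0, 0.4, -1.1]
opening: 0.0152
```

```bash
python3 - <<'E'
from plant import sensors,cams
import cv2,numpy as np
o=sensors.get_obs(); print(o["tool_pos"],o["orientation"],o["force"],o["moment"],o["opening"])
s=cams.snapshot("wrist"); cv2.imwrite("pics/wrist3.png",s["frame"][:,:,::-1])
E
```

```text
[ 0.62332348 -0.04379652  0.18651878] [-1.79994436e+02 -1.04256941e-04 -8.36983733e+01] [ 1.96983999  0.36016559 -1.12575463] [ 0.25271563 -0.67498664 -0.03530183] 0.015249975328074903
```

View pics/wrist3.png

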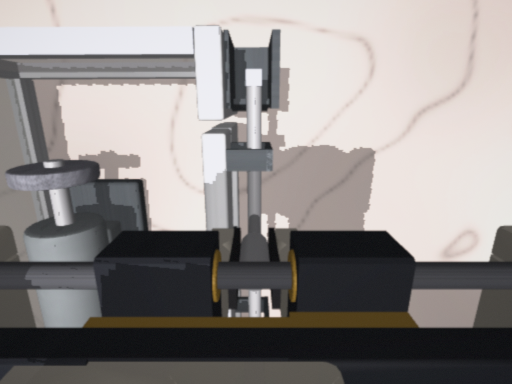

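The rod and nose stayed fixed in the wrist image while the gate receded, so the bolt is lifted. Next I'll draw it 40 mm.

Call:
move_arm([
  [1,-0.4,0,0,0,0,0],
  [1,-1.0,0,0,0,0,0],
  [1,-1.7,0,0,0,0,0],
  [1,-2.4,0,0,0,0,0],
  [1,-3.1,0,0,0,0,0],
  [1,-3.7,0,0,0,0,0],
  [1,-4.0,0,0,0,0,0],
  [1,-4.0,0,0,0,0,0],
])

```text
clock: 6.4
tool_pos: [0.6188, -0.0034, 0.1865]
orientation: [180.0, 0.0, -83.7]
force: [0.6, 1.7, -0.7]
opening: 0.0154
```

```bash
python3 - <<'E'
from plant import sensors,cams
import cv2,numpy as np
o=sensors.get_obs(); print(o["tool_pos"],o["orientation"],o["force"],o["moment"],o["opening"])
s=cams.snapshot("wrist"); cv2.imwrite("pics/wrist4.png",s["frame"][:,:,::-1])
E
```

```text
[ 0.61878147 -0.00341695  0.18647582] [ 1.79999340e+02  3.66777808e-02 -8.36765332e+01] [ 0.63736504  1.74304415 -0.72210838] [ 0.60939014 -0.38537333  0.01948269] 0.015406121549675985
```

View pics/wrist4.png

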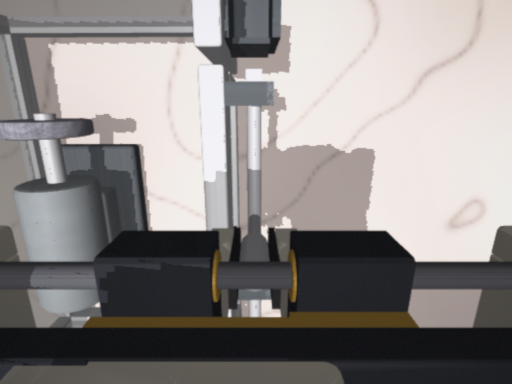

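Call:
move_arm([
  [1,-0.05,0.32,0,0,0,0.017],
  [1,-0.16,0.96,0,0,0,0.052],
  [1,-0.3,1.6,0,0,0,0.087],
  [1,-0.46,2.24,0,0,0,0.122],
  [1,-0.63,2.86,0,0,0,0.157],
  [1,-0.84,3.48,0,0,0,0.192],
  [1,-1.06,4.1,0,0,0,0.227],
  [1,-1.3,4.7,0,0,0,0.262],
])

```text
clock: 7.45
tool_pos: [0.571, 0.0036, 0.1869]
orientation: [-179.9, 0.0, -98.8]
force: [3.7, 1.1, -1.6]
opening: 0.0155
```

```bash
python3 - <<'E'
from plant import sensors,cams
import cv2,numpy as np
o=sensors.get_obs(); print(o["tool_pos"],o["orientation"],o["force"],o["moment"],o["opening"],o["joint_pos"])
s=cams.snapshot("wrist"); cv2.imwrite("pics/wrist5.png",s["frame"][:,:,::-1])
E
```

```text
[0.57095068 0.003625   0.18690277] [-1.79925524e+02  2.01796585e-02 -9.88216928e+01] [ 3.72073732  1.11320174 -1.64518626] [ 0.29301712 -1.20044222  0.02759209] 0.015468596937897715 [ 2.00053302e+01  1.24658500e+01 -1.60515933e+01  2.07628924e-02
 -6.14075817e+01 -2.88369607e+01]
```

View pics/wrist5.png

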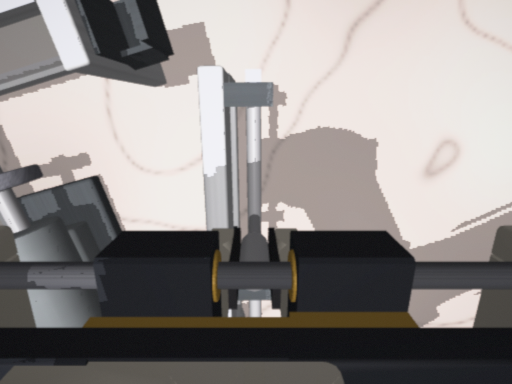

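Call:
move_arm([
  [1,-0.1,0.64,0,0,0,0.035],
  [1,-0.23,1.28,0,0,0,0.07],
  [1,-0.37,1.92,0,0,0,0.105],
  [1,-0.54,2.55,0,0,0,0.14],
  [1,-0.73,3.17,0,0,0,0.175],
  [1,-0.95,3.79,0,0,0,0.209],
  [1,-1.18,4.4,0,0,0,0.244],
  [1,-1.3,4.7,0,0,0,0.262],
])

```text
clock: 8.5
tool_pos: [0.5264, 0.0233, 0.1869]
orientation: [-179.9, -0.0, -113.8]
force: [4.6, -1.6, -1.2]
opening: 0.0155
```

Call:
move_arm([
  [1,0,0,0,0,0,0],
  [1,0,0,0,0,0,0],
  [1,0,0,0,0,0,0],
  [1,0,0,0,0,0,0],
  [1,0,0,0,0,0,0],
  [1,0,0,0,0,0,0],
  [1,0,0,0,0,0,0],
  [1,0,0,0,0,0,0],
])

```text
clock: 9.5
tool_pos: [0.5262, 0.0237, 0.1865]
orientation: [180.0, -0.0, -113.7]
force: [3.0, -2.3, -1.1]
opening: 0.0151
```

```bash
python3 - <<'E'
from plant import sensors,cams
import cv2,numpy as np
o=sensors.get_obs(); print(o["clock"],o["tool_pos"],o["orientation"],o["force"],o["moment"],o["opening"],o["qvel"])
for n in("top","scene","wrist"):
    s=cams.snapshot(n); f=s["frame"][:,:,::-1]; np.savez(f"pics/{n}6.npz",**s)
    cv2.imwrite(f"pics/{n}6.png",f)
    if n=="top": cv2.imwrite("pics/top6c.png",cv2.resize(f[70:260,140:390],None,fx=3,fy=3,interpolation=cv2.INTER_CUBIC))
E
```

```text
9.5 [0.52618878 0.02367458 0.18652558] [ 1.79994309e+02 -2.72543505e-03 -1.13718728e+02] [ 3.00062657 -2.274792   -1.14587694] [-1.03774661 -1.07469455  0.04532716] 0.015147441127028226 [ 0.00132706 -0.03849105 -0.03699455  0.05230497 -0.0357877  -0.10797959]
```

View pics/top6c.png

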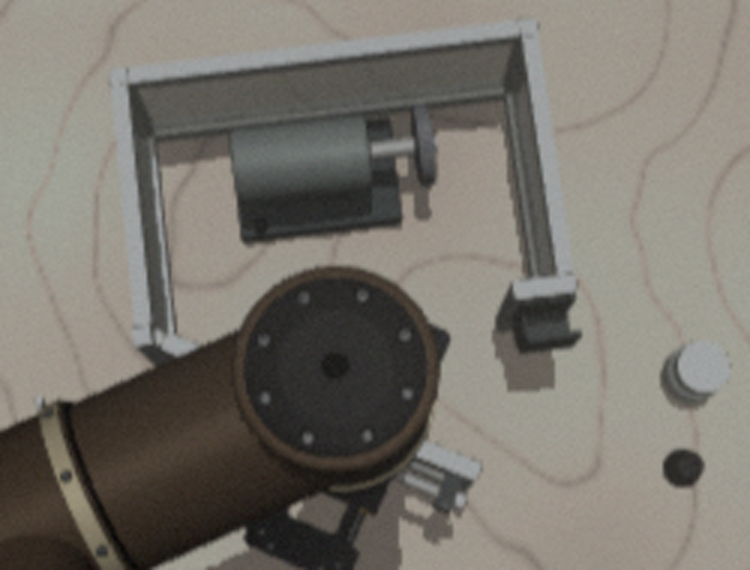

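View pics/scene6.png

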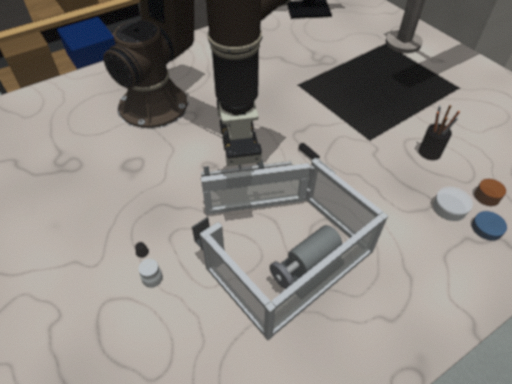

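View pics/wrist6.png

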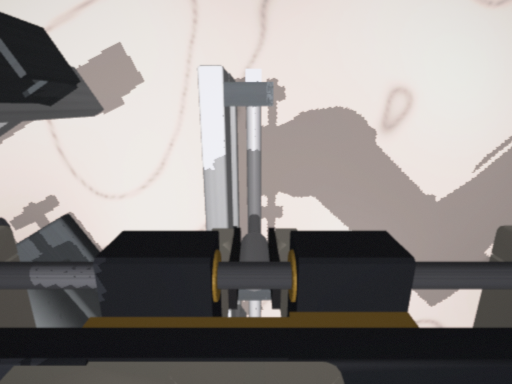

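The top view shows the gate's free end at crop (480,465), well out in front of the keeper. The jar, loupe and screwdriver look unmoved. I'll measure the angle.

```bash
python3 - <<'E'
from h import *; import cv2
T=dict(np.load("pics/top6.npz"));S=dict(np.load("pics/scene6.npz"));T0=dict(np.load("pics/top0.npz"));S0=dict(np.load("pics/scene0.npz"))
h=np.array([.6243,.1833]); yaw=np.radians(6.3)
for n,s,uv in(("top",T,(140+480/3-.3,70+466/3-.3)),("top inner",T,(140+425/3,70+443/3))):
    p=onz(s,uv,.152); v=p[:2]-h; g=np.array([[np.cos(yaw),np.sin(yaw)],[-np.sin(yaw),np.cos(yaw)]])@v
    print(n,p,np.linalg.norm(v),np.degrees(np.arctan2(-g[0],-g[1])))
a=onz(T,(140+480/3,70+466/3),.152)-onz(T,(140+425/3,70+443/3),.152);print("edge dir vs guard",np.degrees(np.arctan2(a[0],a[1]))%180)
f=S["frame"][150:220,190:330,::-1];cv2.imwrite("pics/s6c.png",cv2.resize(f,None,fx=5,fy=5))
for s0,s1,boxes in((T0,T,((345,180,400,240),(140,200,165,262))),(S0,S,((125,235,170,290),(295,140,320,160)))):
    for x0,y0,x1,y1 in boxes:
        d=cv2.absdiff(cv2.GaussianBlur(s0["frame"],(5,5),0),cv2.GaussianBlur(s1["frame"],(5,5),0))[y0:y1,x0:x1].max(2); print("diff",d.mean(),d.max())
E
```

```text
top [ 0.51408534 -0.08017275  0.152     ] 0.28559615484880235 29.00029982640947
top inner [ 0.53213788 -0.03725731  0.152     ] 0.23903845913131788 28.97810875088207
edge dir vs guard 23.291022590516803
diff 31.815151515151516 36
diff 51.12 101
diff 8.347070707070706 10
diff 5.848 10
```

View pics/s6c.png

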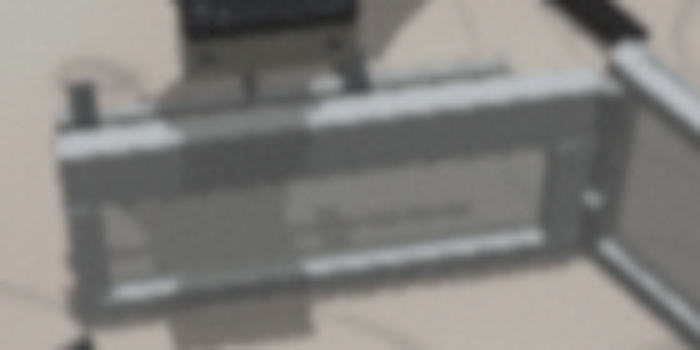

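```bash
python3 -c "
from plant import job;print(job.close_job())"
```

```text
the job is handed in; nothing more can be done
None
```

I gripped the bolt's handle and lifted it about 16 mm, drew it about 40 mm clear of the keeper, then swung the gate out. I handed the job in at about 9.7 s, with the gripper still holding the handle.

**Last checks:**
- **Angle:** the tool turned 30.0° with the gate. The top view gave 29.0° for the gate's free end and 29.6° for its edge direction. The 29.0° was taken at the gate's back edge, so it may read about 1° low.
- **Hold:** the arm was still. The force on the tool was about 4 N and the grip opening 15.1 mm, which matches the 16 mm handle.
- **Jar, loupe and screwdriver:** by eye they are where they were, and the scene-camera differences are small. The same pixel check in the top view did not confirm this. The jar and loupe area only looks uniformly brighter. The screwdriver area gave large differences, and the arm is close to it in that view.

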